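Pack the lunch box, leave the look-alikes

ROBOT

A 6-joint arm with a two-finger parallel gripper is mounted at the origin on the work surface. World frame = base frame: x ahead of the robot, y to its left, z up, the work surface at z = 0. Lengths are in m, angles in degrees, forces in N, time in s.
With the tool pointing down it reaches from about 0.275 to 0.725 m from the base axis. Payload 5.6 kg.
Tool frame: the origin (TCP) lies on the centre line of the jaws, within the pads' length; the fingertips stand 14 mm ahead of it and the grasp point (between the pads) lies 5 mm behind it; z points along the fingers, y is the line along which they close (so a half turn about z gives the same grasp; the last joint's range is limited). The gripper opens to 85 mm and grips with 20 to 120 N. Pads are 22 mm wide; open, the fingers measure 114 mm over their backs; the gripper's body (76 mm by 85 mm) begins 54 mm behind the grasp point. The pads swing forward as they close: fully open they stand 13 mm farther back than shut.
Start: joints at [-55.829, 14.616, 6.199, 0, -81.583, -16.306], TCP at [0.169, -0.523, 0.245] pointing down, gripper open.
Joint ranges: [-168.99, 168.99], [-69.2, 112.95], [-62.41, 85.93], [-164.36, 98.24], [-168.68, -3.75], [-174.98, 174.98]. Speed limits (degrees/s): [147.25, 147.25, 180, 180, 180, 180].

INTERFACE

Orientations are given as [roll, pitch, yaw] about the fixed x, y, z axes, in that order (R = Rz(yaw) Ry(pitch) Rx(roll)).
In Python, from rig import get_obs, read_camera, get_calibration, close_job gives the robot as it stands.
- The arm moves only by the tool carry_out, never from a script. Its argument "rows" is a list of rows, each a list of 2 entries, a list of its own where there are three numbers: the shift along the tool's x, y, z each as a share of 500 mm, from -1 to 1, then the turn, a rotation vector about the tool's x, y, z each as a share of 2 rad, from -1 to 1. In form: [[[dx, dy, dz], [wx, wy, wz]], ...]. A call has 1 to 10 rows; each row is the pose to reach, as a shift and turn from the pose commanded when the call began, along the tool's axes at that moment; what a row does not reach only later rows make up. A row lasts 1/8 s, in which the tool goes at most 62.5 mm and 10.7 degrees, less where a joint would pass 70% of its speed; a pose out of reach is approached as far as the arm can. A call with a number of a shift or a turn outside -1 to 1 is refused whole. A call with a gripper value outside its range is refused whole. "claw" is the finger opening in mm, from 0 to 85.4, set as the call begins (left out, the last holds). The fingers move at their own pace and stop on an object; "grip_force" is the grip in N (left out, the last holds). Time passes only in rows, so rows that repeat a pose let the fingers close. It gives the time, the measured TCP pose, the force, the opening and the grip force at its end, in the units of the state.
- get_obs(): the state, without advancing time (a new reading comes with each control period).
- read_camera(name): name is "scene" or "top"; returns (picture, depth): 384x512x3 uint8, blue, green, red; 384x512 float32, m along the optical axis (not along the pixel's ray), 0 where there is no reading.
- get_calibration(name): a dict with "K" (3x3 intrinsics, pixels), "k1" (the pictures are not rectified: a ray, as slopes to the right and down, at radius r is drawn at 1 + k1 r^2 times it, then the intrinsics apply), "extrinsics" (4x4, takes a point from camera to world coordinates). Camera axes: x right, y up, looking along -z (the intrinsics and any distortion apply to the point x, -y, -z); pixel columns grow to the right and rows downward; lengths in m; the calibration is good to about 2 mm. A picture is of the moment at which its call begins. get_calibration takes no time and is no camera call.
- close_job(): hands the job in; it is judged then, once.
The state is a dict: "clock": time; "joints": joint angles; "qd": joint speeds; "effort": joint torques, N m; "ee_pos": TCP position; "eef_rot": TCP orientation; "wrist_force": force on the tool from outside, world axes, zero at the start; "wrist_torque": the same for the moment, N m; "width": finger opening in m; "gripper_force": force on a finger pad.
Only numpy, scipy, OpenCV 4.12 (cv2) and the standard library are available. Lean on these libraries where they do the work, as an engineer would, in place of code of your own. Each camera call takes 0.05 s, during which the arm holds its last target. There are 200 camera calls.

TASK

Pack the lunch box: stand the round pot, the small square pot, the oblong pot and the little sauce bottle upright in the box, each right down in the middle of the well of its own shape (the sauce bottle in the small round well). Leave the big square tub and the open cup standing where they are.

Things in the scene. Friction and masses are not known exactly. Their poses are not given: they have to be found in the camera images.
- round_pot_center (a point): Round lidded pot, 46 mm diameter, 60 mm tall, 60 to 130 g, standing on the table. White with a grey lid. Position is its centre, half-way up; z axis up. Its yaw means nothing.
- square_pot_center (a point): Small square lidded pot, 46 x 46 mm, 60 mm tall, 75 to 155 g, standing on the table. White with a grey lid. Position is its centre, half-way up; z axis up. x and y axes are normal to its sides.
- oblong_pot_center (a point): Oblong lidded pot, 60 mm long (its x axis) by 28 mm wide (its y axis), 60 mm tall, 60 to 130 g, standing on the table. White with a grey lid. Position is its centre, half-way up; z axis up. 
- sauce_bottle_center (a point): Small round sauce bottle, 70 mm tall, 35 to 70 g, standing on the table: straight body of 30 mm diameter up to 50 mm above its foot, then a short neck and a 20 mm wide cap. White with a grey cap. Position is its centre, 35 mm above its foot; z axis up. Its yaw means nothing.
- big_tub_center (a point): Look-alike that stays: big square lidded tub, 68 x 68 mm, 60 mm tall, fits no well. White with a grey lid. Position is its centre, half-way up; z axis up. 
- open_cup_center (a point): Look-alike that stays: white ceramic cup without a lid, open at the top, 50 mm diameter at the rim, 60 mm tall. Position is its centre, half-way up; z axis up.
- round_well_floor (a point): Large round well, 64 mm diameter, for the round pot. It is sunk 10 mm into a 92 mm square insert, one of four lying two by two in the fixed grey lunch box (196 mm square, rim 40 mm above the table); which lies in which quarter varies. Well floor 26 mm, insert face 36 mm above the table. Position: centre of the well's floor; x, y axes along the box's sides, z up. Grip the pot in its upper half to keep the fingers above the insert.
- square_well_floor (a point): Square well, 64 x 64 mm, for the small square pot. Insert and well floor as for the round well, same axes and heights: position is the centre of the well's floor, 26 mm above the table, 10 mm below the insert's face.
- oblong_well_floor (a point): Oblong well, 78 mm along its x axis by 46 mm along its y axis, for the oblong pot. Insert, heights and axes as for the round well: position is the centre of the well's floor, 26 mm above the table, 10 mm deep.
- narrow_well_floor (a point): Small round well, 48 mm diameter, for the sauce bottle. Insert, heights and axes as for the round well: position is the centre of the well's floor, 26 mm above the table, 10 mm deep.

How it is judged (in metres and radians):
At the end, for the whole second after the job is handed in: Each of the four pots stands upright (within 0.1 rad) on the floor of its own well (height within 4 mm, centre within 14 mm of the well's centre), let go of and at rest; the big tub and the open cup stand upright within 30 mm of where they started (horizontal distance between round_pot_center and round_well_floor below 0.014 m and z of round_pot_center in the frame of round_well_floor between 0.026 and 0.034 m and angle between each of round_pot_center, square_pot_center, oblong_pot_center, sauce_bottle_center, big_tub_center, open_cup_center's own z axis and vertical below 0.1 rad and linear speed of each of round_pot, square_pot, oblong_pot, sauce_bottle below 0.02 m/s and angular speed of each of round_pot, square_pot, oblong_pot, sauce_bottle below 0.2 rad/s and horizontal distance between square_pot_center and square_well_floor below 0.014 m and z of square_pot_center in the frame of square_well_floor between 0.026 and 0.034 m and horizontal distance between oblong_pot_center and oblong_well_floor below 0.014 m and z of oblong_pot_center in the frame of oblong_well_floor between 0.026 and 0.034 m and horizontal distance between sauce_bottle_center and narrow_well_floor below 0.014 m and z of sauce_bottle_center in the frame of narrow_well_floor between 0.031 and 0.039 m and distance of each of big_tub_center, open_cup_center from where it was at the start of the episode below 0.03 m); the robot touches nothing.
It fails at once if the big square tub is moved more than 30 mm or tipped over (distance of big_tub_center from where it was at the start of the episode above 0.03 m or angle between big_tub_center's own z axis and vertical above 0.5 rad).
It fails at once if the open cup is moved more than 30 mm or tipped over (distance of open_cup_center from where it was at the start of the episode above 0.03 m or angle between open_cup_center's own z axis and vertical above 0.5 rad).
It also fails if it takes over 99 s, if anything falls off the work surface, if the arm or the gripper's body presses on something with over 40 N, if the wrist force passes 120 N, or if a joint passes its speed limit or range.

## Working session

There is one attempt and no reset: what is moved stays moved. The work goes in short steps, Python scripts to look and compute and a tool call to move; the robot and the scene stay as the last step left them, time stands still between calls to the robot, and variables do not carry over. Pictures are saved under pics/ and viewed, at most 14 in all, crops included, and the job is handed in when it is done.

Besides the shell and the picture viewer there is one more tool, called after "Emit:" as name(argument=value, ...) on one line, values as JSON. carry_out: Moves the arm, as the interface text tells. Shift numbers are shares of 500 mm and turn numbers shares of 2 rad, none past 1 either way. Its arguments: {"type":"object","properties":{"rows":{"type":"array","items":{"type":"array"}},"claw":{"type":"number"},"grip_force":{"type":"number"}},"required":["rows"]}

```bash
mkdir -p pics; cat > h.py <<'E'
import numpy as np, cv2
from rig import *
def rays(name):
    c=get_calibration(name);K=np.array(c["K"],float);k1=c["k1"]
    v,u=np.mgrid[0:384,0:512].astype(float)
    p=cv2.undistortPoints(np.stack([u.ravel(),v.ravel()],1)[:,None],K,np.array([k1,0,0,0.])).reshape(384,512,2)
    return p,np.array(c["extrinsics"])
def cloud(name,d):
    p,E=rays(name)
    P=np.stack([p[...,0]*d,-p[...,1]*d,-d,np.ones_like(d)],-1)
    return (P@E.T)[...,:3]
def atz(name,u,v,z):
    p,E=rays(name); s=cv2.remap(p.astype(np.float32),np.float32([[u]]),np.float32([[v]]),1)[0,0]
    r=E[:3,:3]@np.array([s[0],-s[1],-1]);o=E[:3,3]
    return (o+r*(z-o[2])/r[2])
E
python3 - <<'E'
from h import *
for n in("scene","top"):
    p,d=read_camera(n);np.savez(n,p=p,d=d)
    cv2.imwrite(f"pics/{n}0.png",cv2.resize(p,(800,600),interpolation=cv2.INTER_CUBIC))
    print(n,get_calibration(n))
print(get_obs())
E
```

```text
scene {'K': array([[410.79074838,   0.        , 252.75437598],
       [  0.        , 410.79074838, 183.33561814],
       [  0.        ,   0.        ,   1.        ]]), 'k1': -0.05311566433694642, 'extrinsics': array([[-0.80588574, -0.31109924,  0.50375136,  1.18527293],
       [ 0.59206759, -0.4263685 ,  0.68386101,  0.91109491],
       [ 0.00203507,  0.84936869,  0.52779607,  0.77275289],
       [ 0.        ,  0.        ,  0.        ,  1.        ]])}
top {'K': array([[499.99669709,   0.        , 262.58090625],
       [  0.        , 499.99669709, 182.07421209],
       [  0.        ,   0.        ,   1.        ]]), 'k1': -0.07217925304202123, 'extrinsics': array([[-0.00608641,  0.99313582, -0.11680842,  0.37905384],
       [-0.99980847, -0.00821649, -0.01776276, -0.01457628],
       [-0.01860059,  0.11667794,  0.99299561,  1.335294  ],
       [ 0.        ,  0.        ,  0.        ,  1.        ]])}
{'clock': 0.1, 'joints': array([-5.58284922e+01,  1.46512222e+01,  6.13803815e+00, -2.58181261e-02,
       -8.15835244e+01, -1.63075337e+01]), 'qd': array([ 0.01083529, -0.07184879,  0.11660395,  0.08507045,  0.07213953,
       -0.0941068 ]), 'effort': array([-4.28058513e-03, -3.87601519e+01,  2.38476419e+01,  5.37786171e+00,
       -3.73186471e-03, -2.00560874e-05]), 'ee_pos': array([ 0.16865982, -0.52305829,  0.24446712]), 'eef_rot': array([ 1.79900012e+02, -2.64889876e-03, -1.62139824e+02]), 'wrist_force': array([ 0.60149442,  0.54283327, -1.14585175]), 'wrist_torque': array([ 0.03407837,  0.02927523, -0.03064681]), 'gripper_force': 0.0, 'width': 0.08535214558699596}
```

View pics/top0.png

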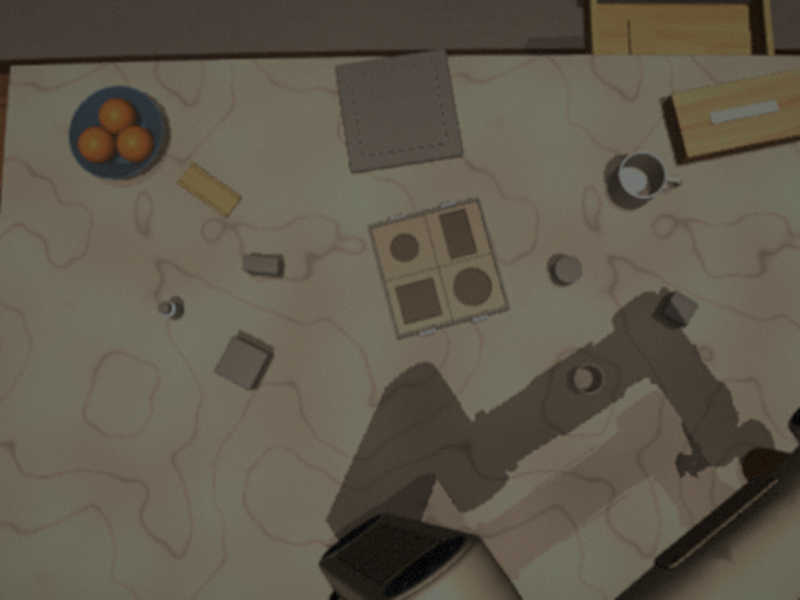

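View pics/scene0.png

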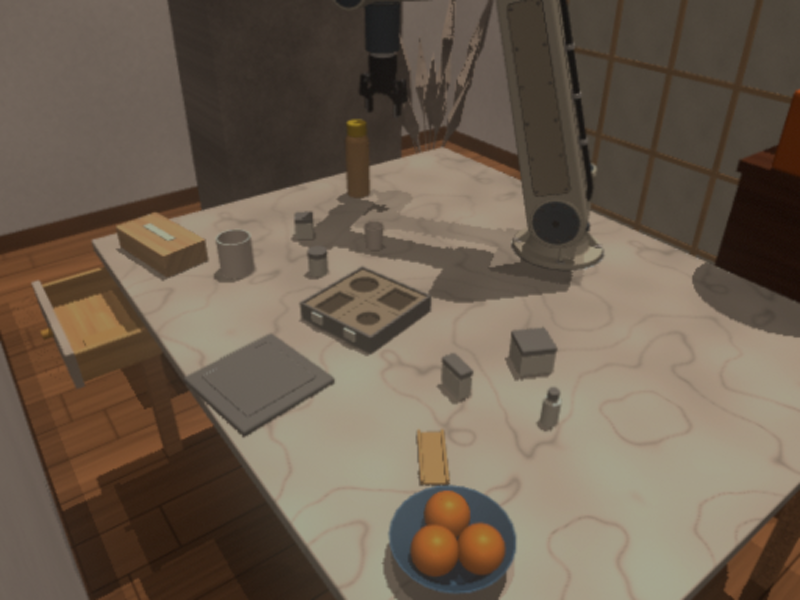

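The top view shows, in 800x600 pixels: oblong pot (264,264), bottle (170,308), big tub (243,360), round pot (567,268), square pot (678,308) and open cup (586,379). The box wells are narrow (404,247), oblong (459,233), round (472,286) and square (418,300). I'll measure from the depth.

```bash
cat > m.py <<'E'
from h import *
def objs(p,d,pr=True):
    X=cloud("top",d)
    seeds=dict(oblong=(264,264),bottle=(170,308),tub=(243,360),round=(567,268),square=(678,308),cup=(586,379))
    z=X[...,2]
    for n,(u,v) in seeds.items():
        u=int(u*.64);v=int(v*.64)
        m=np.zeros_like(z,bool);m[v-25:v+25,u-25:u+25]=1
        zl=z[m]; top=np.percentile(zl[zl<.1],99.5)
        lo=.045 if n!="bottle" else .062
        q=X[m&(z>lo)&(z<.1)]
        r=cv2.minAreaRect((q[:,:2]*1000).astype(np.float32))
        print(n,len(q),"top %.4f"%top,"mean",q.mean(0).round(4),"rect",np.round(r[0],1),np.round(r[1],1),round(r[2],1))
if __name__=="__main__":
    f=np.load("top.npz");p,d=f["p"],f["d"];objs(p,d)
    X=cloud("top",d);z=X[...,2]
    sub=np.s_[120:225,225:335]
    print("table z",np.median(z[200:300,60:150]))
    Q=X[sub];zz=Q[...,2]
    m=(zz>.031)&(zz<.06);
    r=cv2.minAreaRect((Q[m][:,:2]*1000).astype(np.float32));print("box",r)
    for n,(u,v) in dict(narrow=(404,247),oblong=(459,233),round=(472,286),square=(418,300)).items():
        u=int(u*.64);v=int(v*.64)
        w=((z<.031)&(z>.015)).astype(np.uint8)
        k,L=cv2.connectedComponents(w,connectivity=4);s=L==L[v,u]
        q=X[s];r=cv2.minAreaRect((q[:,:2]*1000).astype(np.float32))
        print(n,s.sum(),q.mean(0).round(4),np.round(r[0],1),np.round(r[1],1),round(r[2],1))
    c=p[100:260,80:480]
    cv2.imwrite("pics/c1.png",cv2.convertScaleAbs(cv2.resize(p[115:225,225:335],(600,600),interpolation=2),alpha=1.6))
    a=cv2.resize(p[145:260,90:200],(400,418),interpolation=2);b=cv2.resize(p[145:260,345:455],(400,418),interpolation=2)
    cv2.imwrite("pics/c2.png",cv2.convertScaleAbs(np.hstack([a,b]),alpha=1.8))
E
python3 m.py
```

```text
oblong 260 top 0.0641 mean [0.5642 0.2572 0.0593] rect [564.8 258.5] [60.5 29.1] 82.5
bottle 50 top 0.0718 mean [0.4947 0.4159 0.0697] rect [494.8 417.3] [18.1 17.8] 18.2
tub 697 top 0.0656 mean [0.4034 0.286  0.0599] rect [403.5 286.4] [68.7 68.2] 62.4
round 262 top 0.0642 mean [ 0.5517 -0.2509  0.0597] rect [ 552.2 -251.6] [44.3 44.7] 1.2
square 321 top 0.0649 mean [ 0.4863 -0.4325  0.0596] rect [ 487.1 -434.4] [46.5 46.8] 58.6
cup 109 top 0.0625 mean [ 0.3742 -0.2827  0.0569] rect [ 374.5 -279.9] [46.9 46.9] 30.7
table z 0.00021882515583704354
box ((560.567626953125, -37.371337890625), (208.09779357910156, 196.6653289794922), 14.238800048828125)
narrow 236 [0.5953 0.0194 0.0264] [595.4  19.5] [46.1 45.5] 61.3
oblong 477 [ 0.6185 -0.071   0.0264] [619.6 -70.7] [79.7 45.8] 14.6
round 435 [ 0.528  -0.0946  0.0263] [528.4 -93.7] [61.  61.6] 89.7
square 556 [ 0.5049 -0.0034  0.0264] [504.6  -2.9] [64.  66.7] 14.4
```

View pics/c2.png

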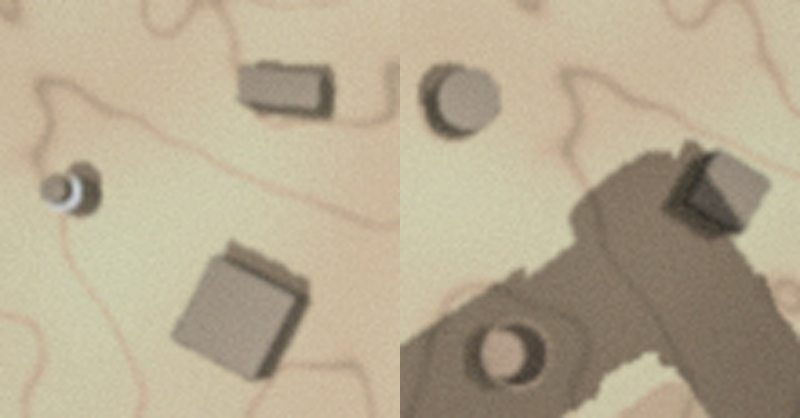

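View pics/c1.png

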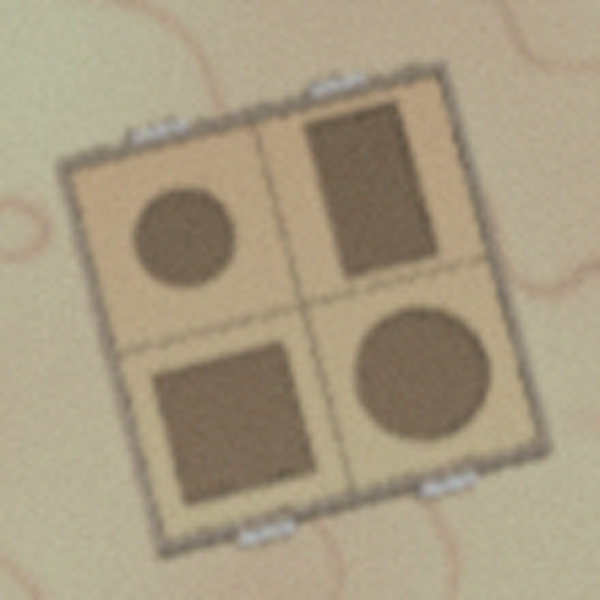

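Depth and crops agree, and the wells fit a 94 mm lattice at 14.4°. I'll start with the square pot.

```bash
cat > go.py <<'E'
import sys,numpy as np
from rig import get_obs
from scipy.spatial.transform import Rotation as R
# target x y z (mm) yaw(deg); chained targets relative to current pose
o=get_obs();p=np.array(o["ee_pos"]);R0=R.from_euler("xyz",o["eef_rot"],degrees=True)
a=list(map(float,sys.argv[1:]))
for i in range(0,len(a),4):
    x,y,z,w=a[i:i+4]
    t=R0.inv().apply(np.array([x,y,z])/1000-p)/.5
    r=(R0.inv()*R.from_euler("xyz",[180,0,w],degrees=True)).as_rotvec()/2
    print(t.round(4).tolist(),r.round(4).tolist())
print(o["clock"],p.round(4),np.round(o["eef_rot"],1),np.round(o["joints"],0),o["width"])
E
python3 go.py 487 -434 140 -121.4
```

```text
[-0.6606, -0.0261, 0.2089] [0.0008, 0.0003, -0.3555]
0.1 [ 0.1687 -0.5231  0.2445] [ 179.9   -0.  -162.1] [-56.  15.   6.  -0. -82. -16.] 0.08535214558699596
```

Emit:
carry_out(rows=[[[-0.1,0,0.03],[0,0,-0.06]],[[-0.2,-0.01,0.06],[0,0,-0.12]],[[-0.3,-0.01,0.09],[0,0,-0.18]],[[-0.4,-0.015,0.12],[0,0,-0.24]],[[-0.5,-0.02,0.15],[0,0,-0.3]],[[-0.6,-0.025,0.18],[0,0,-0.33]],[[-0.64,-0.026,0.2],[0,0,-0.355]],[[-0.66,-0.026,0.209],[0.001,0,-0.3555]],[[-0.6606,-0.0261,0.209],[0.001,0,-0.3555]]], claw=75, grip_force=30)

```text
clock: 1.23
ee_pos: [0.4867, -0.4346, 0.1406]
eef_rot: [-179.9, -0.1, -121.4]
wrist_force: [0.5, 0.2, -0.2]
width: 0.075
gripper_force: 0.0
```

```bash
python3 go.py 487 -434 36 -121.4; python3 - <<'E'
from h import *
for n in("top","scene"):
    p,d=read_camera(n);np.savez(n+"1",p=p,d=d)
    if n=="top": c=p[140:260,360:500]
    else: c2=p[90:190,150:300]
cv2.imwrite("pics/a.png",cv2.convertScaleAbs(np.hstack([cv2.resize(c,(400,343),interpolation=2),cv2.resize(c2,(400,343),interpolation=2)]),alpha=1.7))
E
```

```text
[-0.0016, 0.0003, 0.2092] [-0.0006, -0.0004, -0.0004]
1.225 [ 0.4867 -0.4346  0.1406] [-1.799e+02 -1.000e-01 -1.214e+02] [-28.  29.  12.   0. -73.  -3.] 0.07501693924721187
```

View pics/a.png

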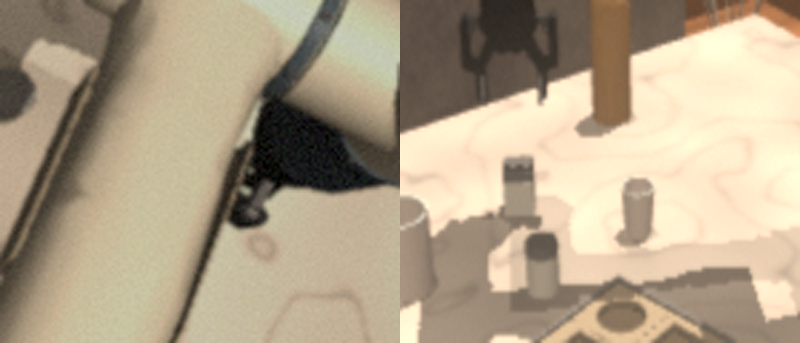

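The gripper hangs squarely above the square pot in the scene view, with the fingers at about (475,100) and (545,100) and the pot at (518,185). The arm hides the pot from the top camera. I'll descend and grip.

Emit:
carry_out(rows=[[[-0.001,0,0.04],[0,0,0]],[[-0.0015,0,0.09],[0,0,0]],[[-0.0015,0,0.14],[0,0,0]],[[-0.0015,0,0.19],[0,0,0]],[[-0.0015,0,0.209],[0,0,0]],[[-0.0015,0,0.209],[0,0,0]],[[-0.0015,0,0.209],[0,0,0]]])

```text
clock: 2.2
ee_pos: [0.4882, -0.4348, 0.0378]
eef_rot: [-179.8, -0.1, -121.4]
wrist_force: [1.4, 0.0, 1.7]
width: 0.0747
gripper_force: 0.0
```

Emit:
carry_out(rows=[[[0,0,0],[0,0,0]],[[0,0,0],[0,0,0]],[[0,0,0],[0,0,0]],[[0,0,0],[0,0,0]],[[0,0,0],[0,0,0]],[[0,0,0],[0,0,0]],[[0,0,0],[0,0,0]],[[0,0,0],[0,0,0]]], claw=35)

```text
clock: 3.2
ee_pos: [0.4878, -0.4343, 0.0372]
eef_rot: [-179.8, -0.1, -121.4]
wrist_force: [-1.9, 1.7, 4.9]
width: 0.0453
gripper_force: 31.1
```

```bash
python3 go.py 487 -434 190 -121.4 505 -3 190 -75.6
```

```text
[0.0007, 0.0009, -0.3057] [-0.0014, -0.0005, 0.0002]
[-0.754, 0.419, -0.3076] [-0.0011, -0.001, -0.3995]
3.2 [ 0.4878 -0.4343  0.0372] [-1.798e+02 -1.000e-01 -1.214e+02] [-28.  33.   4.   0. -60.  -3.] 0.04533364809726708
```

Emit:
carry_out(rows=[[[0,0,-0.04],[0,0,0]],[[0,0,-0.11],[0,0,0]],[[0,0,-0.19],[0,0,0]],[[0,0,-0.26],[0,0,0]],[[0,0,-0.305],[0,0,0]],[[0,0,-0.305],[0,0,0]]], grip_force=40)

```text
clock: 3.95
ee_pos: [0.4883, -0.4342, 0.1901]
eef_rot: [-179.7, -0.0, -121.4]
wrist_force: [-0.4, -1.1, -1.1]
width: 0.0455
gripper_force: 41.3
```

```bash
python3 go.py 505 -3 190 -75.6
```

```text
[-0.7536, 0.4207, -0.0023] [-0.0024, -0.0013, -0.3996]
3.95 [ 0.4883 -0.4342  0.1901] [-179.7   -0.  -121.4] [-28.  27.  17.   0. -79.  -3.] 0.04549326915213063
```

Emit:
carry_out(rows=[[[-0.05,0.03,0],[0,0,-0.03]],[[-0.13,0.07,0],[-0.001,0,-0.07]],[[-0.22,0.12,0],[-0.001,0,-0.12]],[[-0.32,0.18,0],[-0.001,0,-0.17]],[[-0.42,0.235,0],[-0.001,0,-0.225]],[[-0.52,0.29,0],[-0.001,0,-0.28]],[[-0.61,0.34,0],[-0.002,0,-0.33]],[[-0.69,0.385,0],[-0.002,-0.001,-0.37]],[[-0.74,0.412,0],[-0.002,-0.001,-0.395]],[[-0.7536,0.4207,-0.002],[-0.0024,-0.0013,-0.3996]]])

```text
clock: 5.2
ee_pos: [0.5033, -0.0012, 0.1873]
eef_rot: [179.7, 0.2, -75.5]
wrist_force: [0.5, 0.6, -1.5]
width: 0.0455
gripper_force: 41.4
```

Emit:
carry_out(rows=[[[0,0,0],[0,0,0]],[[0,0,0],[0,0,0]]])

```text
clock: 5.45
ee_pos: [0.504, -0.0035, 0.1886]
eef_rot: [179.8, 0.1, -75.7]
wrist_force: [-0.6, -0.1, -1.3]
width: 0.0456
gripper_force: 41.4
```

```bash
python3 go.py 505 -3 65 -75.6
```

```text
[0.0001, -0.0031, 0.2473] [0.0017, 0.0012, -0.0008]
5.45 [ 0.504  -0.0035  0.1886] [ 1.798e+02  1.000e-01 -7.570e+01] [ 17.  11.  -7.  -0. -72.  -3.] 0.04562194367661207
```

Emit:
carry_out(rows=[[[0,-0.001,0.04],[0.001,0,0]],[[0,-0.002,0.1],[0.001,0,0]],[[0,-0.002,0.16],[0.001,0,0]],[[0,-0.002,0.2],[0.001,0,0]],[[0,-0.002,0.23],[0.001,0.001,0]],[[0,-0.002,0.242],[0.001,0.001,0]],[[0,-0.002,0.248],[0.001,0.001,0]],[[0,-0.002,0.25],[0.001,0.001,0]],[[0,-0.002,0.25],[0.001,0.001,0]]])

```text
clock: 6.58
ee_pos: [0.5051, -0.0022, 0.0646]
eef_rot: [-180.0, 0.0, -75.6]
wrist_force: [0.5, -0.3, -1.6]
width: 0.0458
gripper_force: 41.4
```

Emit:
carry_out(rows=[[[0,0,0.002],[0,0,0]],[[0,0,0.003],[0,0,0]],[[0,0,0.003],[0,0,0]]])

```text
clock: 6.95
ee_pos: [0.5051, -0.0021, 0.0632]
eef_rot: [-180.0, 0.0, -75.6]
wrist_force: [-1.8, 0.3, 4.0]
width: 0.0459
gripper_force: 41.9
```

Emit:
carry_out(rows=[[[0,0,0],[0,0,0]],[[0,0,0],[0,0,0]],[[0,0,0],[0,0,0]],[[0,0,0],[0,0,0]]], claw=62)

```text
clock: 7.45
ee_pos: [0.5048, -0.0022, 0.0625]
eef_rot: [180.0, 0.0, -75.6]
wrist_force: [-0.3, -0.7, 0.5]
width: 0.0618
gripper_force: 0.0
```

Emit:
carry_out(rows=[[[0,0,-0.04],[0,0,0]],[[0,0,-0.1],[0,0,0]],[[0,0,-0.17],[0,0,0]],[[0,0,-0.24],[0,0,0]],[[0,0,-0.26],[0,0,0]],[[0,0,-0.26],[0,0,0]]])

```text
clock: 8.2
ee_pos: [0.505, -0.0021, 0.1928]
eef_rot: [-180.0, 0.0, -75.6]
wrist_force: [0.2, 0.9, -0.6]
width: 0.0619
gripper_force: 0.0
```

```bash
python3 go.py 552 -251 140 -110 
```

```text
[0.5057, 0.0326, 0.1051] [-0.0001, 0.0004, 0.3001]
8.2 [ 0.505  -0.0021  0.1928] [-180.     0.   -75.6] [ 18.  11.  -6.  -0. -73.  -3.] 0.06189612119119237
```

The square pot is down and the forces look clean. The round pot is next, at the same yaw.

Emit:
carry_out(rows=[[[0.07,0.005,0],[0,0,0]],[[0.17,0.01,0],[0,0,0]],[[0.27,0.018,0.02],[0,0,0]],[[0.37,0.025,0.05],[0,0,0]],[[0.46,0.03,0.09],[0,0,0]],[[0.5,0.0326,0.105],[0,0,0]],[[0.5057,0.0326,0.105],[0,0,0]],[[0.5057,0.0326,0.105],[0,0,0]],[[0.5057,0.0326,0.105],[0,0,0]]], claw=75)

```text
clock: 9.32
ee_pos: [0.5523, -0.2501, 0.1408]
eef_rot: [-180.0, -0.0, -75.5]
wrist_force: [-0.3, -0.3, -0.1]
width: 0.0749
gripper_force: 0.0
```

```bash
python3 go.py 552 -251 35 -75.6 
```

```text
[0.0016, 0.0011, 0.2116] [-0.0003, -0.0, 0.0006]
9.325 [ 0.5523 -0.2501  0.1408] [-180.    -0.   -75.5] [-10.  24.   4.  -0. -70.  24.] 0.07488431827137404
```

Emit:
carry_out(rows=[[[0.001,0,0.04],[0,0,0]],[[0.001,0,0.09],[0,0,0]],[[0.001,0,0.14],[0,0,0]],[[0.001,0,0.19],[0,0,0]],[[0.001,0.001,0.21],[0,0,0]],[[0.001,0.001,0.21],[0,0,0]],[[0.001,0.001,0.21],[0,0,0]]])

```text
clock: 10.2
ee_pos: [0.5524, -0.2518, 0.0364]
eef_rot: [-179.9, -0.1, -75.6]
wrist_force: [-0.1, -0.1, -0.7]
width: 0.0751
gripper_force: 0.0
```

Emit:
carry_out(rows=[[[0,0,0],[0,0,0]],[[0,0,0],[0,0,0]],[[0,0,0],[0,0,0]],[[0,0,0],[0,0,0]],[[0,0,0],[0,0,0]],[[0,0,0],[0,0,0]],[[0,0,0],[0,0,0]],[[0,0,0],[0,0,0]]], claw=35)

```text
clock: 11.2
ee_pos: [0.552, -0.2519, 0.0359]
eef_rot: [-180.0, -0.0, -75.6]
wrist_force: [-0.5, 0.6, 6.1]
width: 0.0447
gripper_force: 40.5
```

Emit:
carry_out(rows=[[[0,0,-0.04],[0,0,0]],[[0,0,-0.11],[0,0,0]],[[0,0,-0.19],[0,0,0]],[[0,0,-0.26],[0,0,0]],[[0,0,-0.305],[0,0,0]],[[0,0,-0.305],[0,0,0]]])

```text
clock: 11.95
ee_pos: [0.5523, -0.252, 0.189]
eef_rot: [-179.9, -0.1, -75.6]
wrist_force: [-0.2, -0.0, -0.2]
width: 0.0451
gripper_force: 41.0
```

```bash
python3 go.py 528.3 -94 190 -75.6 
```

```text
[-0.318, -0.032, -0.0022] [-0.0012, -0.0005, -0.0001]
11.95 [ 0.5523 -0.252   0.189 ] [-1.799e+02 -1.000e-01 -7.560e+01] [-10.  22.   9.  -0. -76.  24.] 0.04508960215417155
```

Emit:
carry_out(rows=[[[-0.05,-0.005,0],[-0.001,0,0]],[[-0.12,-0.012,0],[-0.001,0,0]],[[-0.2,-0.02,0],[-0.001,0,0]],[[-0.27,-0.027,0],[-0.001,0,0]],[[-0.31,-0.031,0],[-0.001,0,0]],[[-0.318,-0.032,0],[-0.001,0,0]],[[-0.318,-0.032,0],[-0.001,0,0]],[[-0.318,-0.032,0],[-0.001,0,0]]])

```text
clock: 12.95
ee_pos: [0.5274, -0.0944, 0.1871]
eef_rot: [179.8, 0.0, -75.7]
wrist_force: [0.3, 0.3, -1.1]
width: 0.0449
gripper_force: 41.0
```

```bash
python3 go.py 528.3 -94 62.5 -75.6 
```

```text
[-0.0003, -0.0027, 0.2492] [0.0017, 0.0002, -0.0005]
12.95 [ 0.5274 -0.0944  0.1871] [179.8   0.  -75.7] [  7.  15.  -2.  -0. -73.   8.] 0.04486640062625701
```

Emit:
carry_out(rows=[[[0,-0.001,0.04],[0.001,0,0]],[[0,-0.002,0.1],[0.001,0,0]],[[0,-0.002,0.16],[0.001,0,0]],[[0,-0.002,0.2],[0.001,0,0]],[[0,-0.002,0.23],[0.001,0,0]],[[0,-0.002,0.242],[0.001,0,0]],[[0,-0.002,0.248],[0.001,0,0]],[[0,-0.002,0.25],[0.001,0,0]],[[0,-0.002,0.25],[0.001,0,0]]])

```text
clock: 14.08
ee_pos: [0.5286, -0.0935, 0.0631]
eef_rot: [-180.0, 0.0, -75.6]
wrist_force: [-0.5, -0.2, -0.6]
width: 0.0448
gripper_force: 41.0
```

Emit:
carry_out(rows=[[[0,0,0.002],[0,0,0]],[[0,0,0.0025],[0,0,0]],[[0,0,0.0025],[0,0,0]]])

```text
clock: 14.45
ee_pos: [0.5286, -0.0936, 0.062]
eef_rot: [-180.0, -0.0, -75.6]
wrist_force: [-0.6, 0.1, 4.0]
width: 0.0449
gripper_force: 41.2
```

Emit:
carry_out(rows=[[[0,0,0],[0,0,0]],[[0,0,0],[0,0,0]],[[0,0,0],[0,0,0]],[[0,0,0],[0,0,0]]], claw=62)

```text
clock: 14.95
ee_pos: [0.5281, -0.0936, 0.0612]
eef_rot: [180.0, 0.0, -75.6]
wrist_force: [0.3, -0.2, 0.2]
width: 0.0621
gripper_force: 0.0
```

Emit:
carry_out(rows=[[[0,0,-0.04],[0,0,0]],[[0,0,-0.1],[0,0,0]],[[0,0,-0.17],[0,0,0]],[[0,0,-0.24],[0,0,0]],[[0,0,-0.26],[0,0,0]],[[0,0,-0.26],[0,0,0]]])

```text
clock: 15.7
ee_pos: [0.5284, -0.0935, 0.1915]
eef_rot: [-180.0, 0.0, -75.6]
wrist_force: [-1.1, -0.5, -1.2]
width: 0.062
gripper_force: 0.0
```

```bash
python3 go.py 564.5 258 150 -97.5 
```

```text
[-0.6629, -0.2446, 0.0835] [-0.0001, 0.0003, 0.191]
15.7 [ 0.5284 -0.0935  0.1915] [-180.     0.   -75.6] [  7.  14.  -2.  -0. -74.   8.] 0.06200299420140772
```

Emit:
carry_out(rows=[[[-0.06,-0.022,0],[0,0,0.02]],[[-0.15,-0.055,0],[0,0,0.04]],[[-0.25,-0.092,0],[0,0,0.07]],[[-0.35,-0.13,0],[0,0,0.1]],[[-0.45,-0.166,0.02],[0,0,0.13]],[[-0.55,-0.2,0.05],[0,0,0.16]],[[-0.63,-0.232,0.07],[0,0,0.18]],[[-0.66,-0.244,0.083],[0,0,0.191]],[[-0.663,-0.2446,0.0835],[0,0,0.191]],[[-0.663,-0.2446,0.0835],[0,0,0.191]]])

```text
clock: 16.95
ee_pos: [0.564, 0.2572, 0.149]
eef_rot: [179.9, -0.1, -97.5]
wrist_force: [1.4, -0.6, 0.7]
width: 0.0625
gripper_force: 0.0
```

```bash
python3 go.py 564.5 258 35 -97.5; python3 - <<'E'
from h import *
p,d=read_camera("top")
import m;
b=p[115:225,225:335]
p2,d2=read_camera("scene")
cv2.imwrite("pics/b.png",cv2.convertScaleAbs(np.hstack([cv2.resize(b,(400,400),interpolation=2),cv2.resize(p2[150:290,180:320],(400,400),interpolation=2)]),alpha=1.7))
E
```

```text
[-0.0019, -0.0011, 0.228] [0.0008, -0.0005, 0.0001]
16.95 [0.564  0.2572 0.149 ] [ 1.799e+02 -1.000e-01 -9.750e+01] [ 39.  25.   7.  -0. -72. -46.] 0.062496163667126195
```

View pics/b.png

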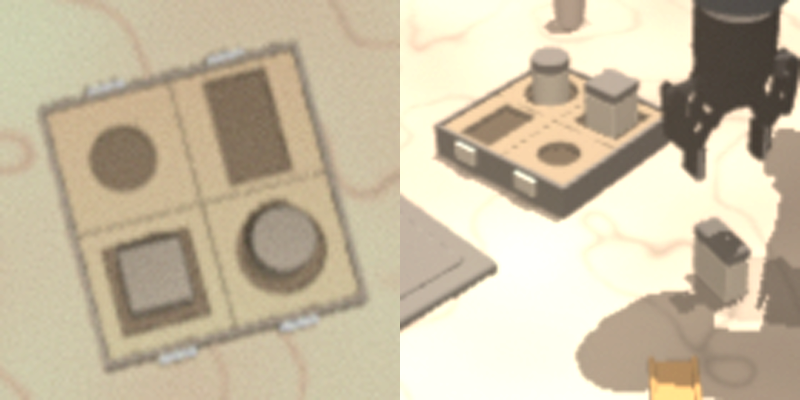

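The square pot (155,272) and round pot (285,237) stand in their wells, and the gripper hangs over the oblong pot. I'll descend on it.

Emit:
carry_out(rows=[[[-0.001,0,0.04],[0,0,0]],[[-0.0015,-0.001,0.09],[0,0,0]],[[-0.0015,-0.001,0.15],[0,0,0]],[[-0.0015,-0.001,0.2],[0,0,0]],[[-0.0015,-0.001,0.226],[0,0,0]],[[-0.0015,-0.001,0.226],[0,0,0]],[[-0.0015,-0.001,0.226],[0,0,0]]])

```text
clock: 17.92
ee_pos: [0.5657, 0.2589, 0.038]
eef_rot: [-179.9, 0.1, -97.5]
wrist_force: [0.3, 0.6, 0.6]
width: 0.0622
gripper_force: 0.0
```

Emit:
carry_out(rows=[[[0,0,0],[0,0,0]],[[0,0,0],[0,0,0]],[[0,0,0],[0,0,0]],[[0,0,0],[0,0,0]],[[0,0,0],[0,0,0]],[[0,0,0],[0,0,0]],[[0,0,0],[0,0,0]],[[0,0,0],[0,0,0]]], claw=18)

```text
clock: 18.92
ee_pos: [0.5652, 0.2589, 0.0375]
eef_rot: [-180.0, 0.0, -97.5]
wrist_force: [-1.2, -0.0, 4.7]
width: 0.0274
gripper_force: 39.3
```

Emit:
carry_out(rows=[[[0,0,-0.04],[0,0,0]],[[0,0,-0.11],[0,0,0]],[[0,0,-0.19],[0,0,0]],[[0,0,-0.26],[0,0,0]],[[0,0,-0.305],[0,0,0]],[[0,0,-0.305],[0,0,0]]])

```text
clock: 19.68
ee_pos: [0.5655, 0.259, 0.1905]
eef_rot: [-179.9, 0.1, -97.5]
wrist_force: [-0.7, -0.6, -2.0]
width: 0.0276
gripper_force: 39.3
```

```bash
python3 go.py 619 -71 190 -165.5 
```

```text
[0.6404, -0.1921, -0.0002] [0.0, 0.0015, 0.5934]
19.675 [0.5655 0.259  0.1905] [-1.799e+02  1.000e-01 -9.750e+01] [ 39.  24.  11.  -0. -77. -46.] 0.02758763389146413
```

Emit:
carry_out(rows=[[[0.04,-0.01,0],[0,0,0.05]],[[0.11,-0.03,0],[0,0.001,0.11]],[[0.18,-0.055,0],[0,0.001,0.18]],[[0.26,-0.08,0],[0,0.001,0.25]],[[0.34,-0.1,0],[0,0.001,0.32]],[[0.42,-0.125,0],[0,0.001,0.39]],[[0.5,-0.15,0],[0,0.001,0.46]],[[0.57,-0.17,0],[0,0.001,0.53]],[[0.62,-0.186,0],[0,0.001,0.58]],[[0.6404,-0.192,0],[0,0.001,0.5934]]])

```text
clock: 20.92
ee_pos: [0.6176, -0.0727, 0.1869]
eef_rot: [180.0, -0.3, -165.6]
wrist_force: [0.5, 1.1, -1.6]
width: 0.0275
gripper_force: 39.2
```

Emit:
carry_out(rows=[[[0,0,0],[0,0,0]],[[0,0,0],[0,0,0]]])

```text
clock: 21.18
ee_pos: [0.6182, -0.0704, 0.1886]
eef_rot: [-180.0, -0.2, -165.4]
wrist_force: [0.0, -1.0, -1.0]
width: 0.0277
gripper_force: 39.2
```

```bash
python3 go.py 619 -71 65 -165.5 
```

```text
[-0.002, -0.0015, 0.2471] [-0.0001, -0.0013, 0.001]
21.175 [ 0.6182 -0.0704  0.1886] [-180.    -0.2 -165.4] [  8.  24.  12.   0. -78. -83.] 0.027746744844161435
```

Emit:
carry_out(rows=[[[-0.001,0,0.04],[0,-0.001,0]],[[-0.001,0,0.1],[0,-0.001,0]],[[-0.001,0,0.16],[0,-0.001,0]],[[-0.001,0,0.2],[0,-0.001,0]],[[-0.001,0,0.23],[0,-0.001,0]],[[-0.001,0,0.242],[0,-0.001,0]],[[-0.001,0,0.248],[0,-0.001,0]],[[-0.001,0,0.25],[0,-0.001,0]],[[-0.001,0,0.25],[0,-0.001,0]]])

```text
clock: 22.3
ee_pos: [0.619, -0.0715, 0.0646]
eef_rot: [-179.9, 0.1, -165.5]
wrist_force: [-0.5, 0.4, -1.8]
width: 0.0274
gripper_force: 39.2
```

Emit:
carry_out(rows=[[[0,0,0.001],[0,0,0]],[[0,0,0.0015],[0,0,0]],[[0,0,0.0015],[0,0,0]]])

```text
clock: 22.68
ee_pos: [0.6187, -0.0715, 0.0636]
eef_rot: [-180.0, 0.0, -165.5]
wrist_force: [-0.8, 0.7, -0.1]
width: 0.0279
gripper_force: 39.4
```

Emit:
carry_out(rows=[[[0,0,0],[0,0,0]],[[0,0,0],[0,0,0]],[[0,0,0],[0,0,0]],[[0,0,0],[0,0,0]]], claw=48)

```text
clock: 23.18
ee_pos: [0.6186, -0.0714, 0.0633]
eef_rot: [-180.0, -0.0, -165.5]
wrist_force: [-0.0, -0.5, 0.3]
width: 0.0482
gripper_force: 0.0
```

Emit:
carry_out(rows=[[[0,0,-0.04],[0,0,0]],[[0,0,-0.1],[0,0,0]],[[0,0,-0.17],[0,0,0]],[[0,0,-0.24],[0,0,0]],[[0,0,-0.26],[0,0,0]],[[0,0,-0.26],[0,0,0]]])

```text
clock: 23.92
ee_pos: [0.6187, -0.0712, 0.1935]
eef_rot: [-180.0, 0.1, -165.5]
wrist_force: [-0.4, 0.1, -1.2]
width: 0.0483
gripper_force: 0.0
```

```bash
python3 go.py 494.8 416.5 150 -75.6 
```

```text
[-0.0043, 1.0064, 0.0865] [-0.0005, 0.0002, -0.7845]
23.925 [ 0.6187 -0.0712  0.1935] [-1.800e+02  1.000e-01 -1.655e+02] [  8.  24.  12.   0. -78. -83.] 0.048252305462455916
```

Emit:
carry_out(rows=[[[0,0.05,0],[0,0,-0.05]],[[0,0.13,0],[0,0,-0.13]],[[0,0.22,0],[0,0,-0.21]],[[0,0.32,0],[0,0,-0.29]],[[0,0.42,0],[0,0,-0.37]],[[0,0.52,0],[0,0,-0.45]],[[0,0.62,0],[0,0,-0.53]],[[-0.002,0.72,0.02],[0,0,-0.61]],[[-0.004,0.82,0.03],[0,0,-0.69]],[[-0.004,0.9,0.04],[0,0,-0.75]]], claw=65)

```text
clock: 25.18
ee_pos: [0.5064, 0.3661, 0.1706]
eef_rot: [179.8, -0.1, -79.3]
wrist_force: [0.2, -0.3, 0.7]
width: 0.0647
gripper_force: 0.0
```

```bash
python3 go.py 494.8 416.5 150 -75.6 
```

```text
[-0.1034, 0.0038, 0.041] [0.0015, -0.0011, -0.0319]
25.175 [0.5064 0.3661 0.1706] [ 1.798e+02 -1.000e-01 -7.930e+01] [ 50.  25.  10.  -0. -76. -39.] 0.06465965039442086
```

Emit:
carry_out(rows=[[[-0.05,0,0.02],[0,0,-0.02]],[[-0.1,0.004,0.04],[0,0,-0.032]],[[-0.1,0.004,0.041],[0,0,-0.032]],[[-0.1,0.004,0.041],[0,0,-0.032]],[[-0.1,0.004,0.041],[0,0,-0.032]]])

```text
clock: 25.8
ee_pos: [0.4973, 0.413, 0.1529]
eef_rot: [-180.0, -0.0, -76.0]
wrist_force: [1.0, 0.1, -0.3]
width: 0.065
gripper_force: 0.0
```

```bash
python3 go.py 494.8 416.5 29 -75.6 
```

```text
[-0.0082, 0.0032, 0.2478] [-0.0003, -0.0002, -0.0031]
25.8 [0.4973 0.413  0.1529] [-180.   -0.  -76.] [ 54.  28.  12.   0. -74. -40.] 0.06499416397499652
```

Emit:
carry_out(rows=[[[-0.008,0.003,0.03],[0,0,-0.003]],[[-0.008,0.003,0.08],[0,0,-0.003]],[[-0.008,0.003,0.14],[0,0,-0.003]],[[-0.008,0.003,0.2],[0,0,-0.003]],[[-0.008,0.003,0.24],[0,0,-0.003]],[[-0.008,0.003,0.245],[0,0,-0.003]],[[-0.008,0.003,0.245],[0,0,-0.003]],[[-0.008,0.003,0.245],[0,0,-0.003]]])

```text
clock: 26.8
ee_pos: [0.4948, 0.4176, 0.0311]
eef_rot: [-179.9, 0.0, -75.5]
wrist_force: [0.1, 0.2, 0.2]
width: 0.0652
gripper_force: 0.0
```

Emit:
carry_out(rows=[[[0,0,0],[0,0,0]],[[0,0,0],[0,0,0]],[[0,0,0],[0,0,0]],[[0,0,0],[0,0,0]],[[0,0,0],[0,0,0]],[[0,0,0],[0,0,0]],[[0,0,0],[0,0,0]],[[0,0,0],[0,0,0]]], claw=20)

```text
clock: 27.8
ee_pos: [0.4946, 0.4173, 0.0306]
eef_rot: [-180.0, -0.0, -75.5]
wrist_force: [-1.6, -0.3, 4.9]
width: 0.0292
gripper_force: 39.5
```

Emit:
carry_out(rows=[[[0,0,-0.04],[0,0,0]],[[0,0,-0.11],[0,0,0]],[[0,0,-0.19],[0,0,0]],[[0,0,-0.26],[0,0,0]],[[0,0,-0.32],[0,0,0]],[[0,0,-0.32],[0,0,0]],[[0,0,-0.32],[0,0,0]]])

```text
clock: 28.68
ee_pos: [0.4938, 0.4168, 0.1884]
eef_rot: [179.9, -0.1, -75.6]
wrist_force: [0.0, 0.8, -1.2]
width: 0.0287
gripper_force: 39.6
```

```bash
python3 go.py 595.5 20 190 -75.6 
```

```text
[0.8193, 0.001, -0.002] [0.0012, -0.0007, 0.0004]
28.675 [0.4938 0.4168 0.1884] [ 1.799e+02 -1.000e-01 -7.560e+01] [ 54.  27.  16.  -0. -79. -40.] 0.028678316152149913
```

Emit:
carry_out(rows=[[[0.05,0,0],[0,0,0]],[[0.13,0,0],[0,0,0]],[[0.23,0,0],[0,0,0]],[[0.34,0,0],[0,0,0]],[[0.45,0,0],[0,0,0]],[[0.56,0,0],[0,0,0]],[[0.66,0,0],[0,0,0]],[[0.75,0,0],[0.001,0,0]],[[0.8,0.001,0],[0.001,0,0]],[[0.819,0.001,0],[0.001,0,0]]])

```text
clock: 29.92
ee_pos: [0.5954, 0.0182, 0.1891]
eef_rot: [180.0, -0.0, -75.7]
wrist_force: [0.6, 0.5, -0.3]
width: 0.0291
gripper_force: 39.6
```

Emit:
carry_out(rows=[[[0,0,0],[0,0,0]],[[0,0,0],[0,0,0]],[[0,0,0],[0,0,0]]])

```text
clock: 30.3
ee_pos: [0.596, 0.0214, 0.1902]
eef_rot: [-179.9, -0.0, -75.5]
wrist_force: [0.2, -0.0, -0.3]
width: 0.0292
gripper_force: 39.6
```

```bash
python3 go.py 595.5 20 58 -75.6 
```

```text
[0.0022, 0.0021, 0.2645] [-0.001, -0.0003, 0.0012]
30.3 [0.596  0.0214 0.1902] [-179.9   -0.   -75.5] [ 17.  21.   7.   0. -76.  -3.] 0.029150929774075473
```

Emit:
carry_out(rows=[[[0.002,0,0.04],[0,0,0]],[[0.002,0,0.1],[0,0,0]],[[0.002,0,0.16],[0,0,0]],[[0.002,0,0.21],[0,0,0]],[[0.002,0,0.24],[0,0,0]],[[0.002,0,0.257],[0,0,0]],[[0.002,0,0.264],[0,0,0]],[[0.002,0,0.264],[0,0,0]],[[0.002,0,0.264],[0,0,0]]])

```text
clock: 31.42
ee_pos: [0.5971, 0.0195, 0.059]
eef_rot: [-179.8, -0.0, -75.5]
wrist_force: [-0.1, -0.4, -0.2]
width: 0.0287
gripper_force: 39.6
```

Emit:
carry_out(rows=[[[0,0,0.0005],[0,0,0]],[[0,0,0.001],[0,0,0]],[[0,0,0.001],[0,0,0]]])

```text
clock: 31.8
ee_pos: [0.5967, 0.0195, 0.0578]
eef_rot: [-179.9, -0.0, -75.5]
wrist_force: [-0.7, -0.0, -0.5]
width: 0.029
gripper_force: 39.6
```

Emit:
carry_out(rows=[[[0,0,0.001],[0,0,0]],[[0,0,0.002],[0,0,0]],[[0,0,0.002],[0,0,0]]])

```text
clock: 32.17
ee_pos: [0.5966, 0.0195, 0.0566]
eef_rot: [-179.9, -0.0, -75.5]
wrist_force: [-0.6, 0.6, -1.1]
width: 0.0288
gripper_force: 39.6
```

Emit:
carry_out(rows=[[[0,0,0],[0,0,0]],[[0,0,0],[0,0,0]],[[0,0,0],[0,0,0]],[[0,0,0],[0,0,0]]], claw=46)

```text
clock: 32.67
ee_pos: [0.5967, 0.0195, 0.0568]
eef_rot: [-179.9, -0.0, -75.5]
wrist_force: [-0.9, 0.3, -0.5]
width: 0.046
gripper_force: 0.0
```

Emit:
carry_out(rows=[[[0,0,-0.04],[0,0,0]],[[0,0,-0.1],[0,0,0]],[[0,0,-0.17],[0,0,0]],[[0,0,-0.24],[0,0,0]],[[0,0,-0.3],[0,0,0]],[[0,0,-0.3],[0,0,0]]])

```text
clock: 33.42
ee_pos: [0.5977, 0.0196, 0.2098]
eef_rot: [-179.6, -0.1, -75.5]
wrist_force: [-0.1, -0.1, -0.2]
width: 0.0462
gripper_force: 0.0
```

Emit:
carry_out(rows=[[[-0.1,0,0],[0,0,0]],[[-0.2,0,0],[0,0,0]],[[-0.3,0,0],[0,0,0]],[[-0.4,0,0],[0,0,0]],[[-0.5,0,0],[0,0,0]],[[-0.6,0,0],[0,0,0]],[[-0.6,0,0],[0,0,0]],[[-0.6,0,0],[0,0,0]]])

```text
clock: 34.42
ee_pos: [0.5211, 0.3098, 0.2057]
eef_rot: [-180.0, -0.1, -75.5]
wrist_force: [0.4, -0.2, -0.2]
width: 0.0458
gripper_force: 0.0
```

```bash
python3 - <<'E'
from h import *
p,d=read_camera("top");X=cloud("top",d);z=X[...,2]
for n,(x,y),lo in(("square",(.5049,-.0033),.07),("round",(.5283,-.0941),.07),("oblong",(.6191,-.0707),.07),("bottle",(.5957,.0201),.088)):
    q=X[(np.hypot(X[...,0]-x,X[...,1]-y)<.045)&(z>lo)&(z<.12)]
    r=cv2.minAreaRect((q[:,:2]*1000).astype(np.float32));print(n,q[:,:].mean(0).round(4),np.round(r[0],1),np.round(r[1],1),round(r[2],1),"err",np.round(np.array(r[0])-[x*1000,y*1000],1),"z",np.percentile(q[:,2],[10,90]).round(4))
for n,(x,y) in(("tub",(.4035,.2864)),("cup",(.3745,-.28))):
    q=X[(np.hypot(X[...,0]-x,X[...,1]-y)<.06)&(z>.045)&(z<.1)]
    print(n,len(q),len(q) and q.mean(0).round(4))
p2,_=read_camera("scene")
cv2.imwrite("pics/f.png",cv2.convertScaleAbs(np.hstack([cv2.resize(p[115:225,225:335],(400,400),interpolation=2),cv2.resize(p2[130:270,170:310],(400,400),interpolation=2)]),alpha=1.7))
E
```

```text
square [ 0.5045 -0.0039  0.0858] [504.8  -3.8] [45.6 45.8] 13.6 err [-0.1 -0.5] z [0.0825 0.089 ]
round [ 0.5286 -0.0924  0.0861] [528.8 -92.7] [43.  44.5] 89.0 err [0.5 1.4] z [0.0831 0.0897]
oblong [ 0.6175 -0.0715  0.0856] [618.3 -71.6] [60.7 28.6] 15.5 err [-0.8 -0.9] z [0.0819 0.0895]
bottle [0.5962 0.0193 0.0961] [596.9  19.5] [18.7 17.4] 42.6 err [ 1.2 -0.6] z [0.0918 0.099 ]
tub 692 [0.4033 0.2861 0.0599]
cup 110 [ 0.3747 -0.2828  0.0572]
```

View pics/f.png

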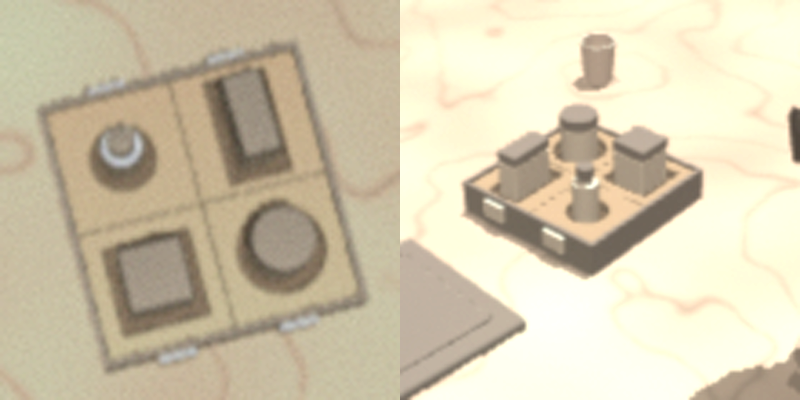

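All four pots stand upright in their wells, within about 1.5 mm of centre and at the right heights. The tub and cup haven't moved and the gripper is clear.

```bash
python3 -c "from rig import close_job;print(close_job())"
```

```text
the job is handed in; nothing more can be done
None
```

I packed the round, square and oblong pots and the sauce bottle in their own wells, each within about 2 mm of centre on the last camera check, left the tub and cup where they were, and handed the job in at about 35 s; no verdict came back.

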